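# Clip the sample shelf into the slotted uprights

## Task

Clip the loose steel sample shelf onto the bench rack: feel gently for the top two pairs of slots with its four claws (the uprights are clamped at a slightly different height on every rack), push the shelf back until its back plate meets the uprights, then press it down until the spring catches on both sides have snapped over its ears. Never ram or force the shelf against the rack (the catches need some 25 N; more than 75 N between shelf and rack is too much), leave the sample pots where they stand, and let go of the shelf.

Things in the scene. Friction and masses are not known exactly. Their poses are not given: they have to be found in the camera images.
- shelf_grip (a point): Centre of the upright black grip bar (10 mm thick along x, 70 wide, 35 high) at the top of the loose steel shelf's back plate. +x points out of its back, as the claws do; z up. Tray underside 102.5 mm below this point; tray 136 wide, reaching 98 mm forward. 0.28 to 0.42 kg. At the start the shelf stands on its tray. Both sides of the bar stay free for fingers when fitted: it is open between the uprights.
- shelf_claws (a point): Mid-point of the four claws, on the back face of the shelf's back plate (150 mm wide), 41.5 mm below and 2 mm behind shelf_grip. Claws at y = -60 and +60 mm, in two rows 44 mm apart; each 5 mm wide, 22 mm high (z -33 to -11 and +11 to +33 mm), tip 11 mm behind the back face: a tongue with a hook turned down 14 mm, 5.5 mm of space between hook and back face.
- shelf_ears (a point): Middle of the line of the two ears: tabs 4 mm high on the side edges of the shelf's back plate, out to y = -78.5 and +78.5 mm, 46.5 mm below shelf_grip. On the way down each ear pushes one spring catch aside, which then snaps out above it.
- rack: Bench rack fixed on the worktop; origin: underside centre of its foot (130 x 236 x 10 mm). +x to its rear, z up; the shelf goes on from -x. Two steel uprights 30 mm wide at y = -60 and +60 mm, front faces at x = 15 mm, web 4 mm thick, each with four slots 8 wide, 26 high, 44 mm apart. They are clamped at an unmeasured height h of 0 to 20 mm: top slots z 183 to 209 + h, next 139 to 165 + h, tops 229 + h.
- rack_home (a point): Point fixed to the rack's foot, same axes, where shelf_grip rests when home if h = 0 (else h higher; h is 0 to 20 mm, not measured). Relative to it: claw tips touch the upright faces with shelf_grip at x = -11 mm; the claws go in at z = 14 to 18 mm + h until the back plate touches at x = 0; then down to z = h, the last 9 mm against the catches. It may lean forward 2 degrees when let go.
- catch_left (a joint): Spring bolt in a housing on the outer side of the left (+y) upright, bevelled above, flat below; metres pushed outwards. 0: free (shelf absent or not pressed home). Grows to 0.004 to 0.007 while an ear passes, then drops by some 0.003 to 0.001 to 0.005: snapped out above the ear, resting on the back plate's edge: locked. Pressing past both catches takes 15 to 28 N in all; weight alone does not do it.
- catch_right (a joint): The same catch on the right (-y) upright; metres pushed outwards, same meaning.
- sample_pot_0: Sample pot with screw lid, 50 mm across, 66 mm high; origin at the centre of its underside. Leave alone.
- sample_pot_1: A second such pot. Leave alone.
- sample_pot_2: A third such pot. Leave alone.
Things that resemble listed ones, but are neither listed nor needed, are in the scene too. Leave any blue look-alike of the part that bears shelf_grip alone.

How it is judged:
By the outcome, as a careful person would: the job done as asked, in the order asked, and still so for the second after the job is handed in, with the robot touching nothing.
It also fails if it takes over 67 s, if anything falls off the work surface, if the arm or the gripper's body presses on something with over 40 N, if the wrist force passes 120 N, or if a joint passes its speed limit or range.

## Robot

A 6-joint arm with a two-finger parallel gripper is mounted at the origin on a cart in front of the work surface, level with it; the furniture and walls round the work are solid. World frame = base frame: x ahead of the robot, y to its left, z up, the work surface at z = 0. Lengths are in m, angles in degrees, forces in N, time in s.
With the tool pointing down it reaches from about 0.4 to 0.825 m from the base axis. Payload 7 kg.
Tool frame: the origin (TCP) lies midway between the tips of the shut fingers; the grasp point (between the pads) lies r.hold_point_z behind it (r.hold_point_z is the distance from the TCP to the grasp point, in m); z points along the fingers, x is the direction in which the jaws open and shut, and the axes are right-handed (so a half turn about z gives the same grasp; the last joint's range is limited). The gripper opens to 88 mm and grips with 3 to 60 N. Pads are 19 mm wide; open, the fingers measure 130 mm over their backs; the gripper's body (78 mm by 193 mm) begins 47 mm behind the grasp point.
Start: joints at [-56.144, 20.546, 0.682, 0, -70.136, -16.507], TCP at [0.201, -0.644, 0.227] pointing down, gripper open.
Joint ranges: [-176.03, 176.03], [-82.01, 121.73], [-58.28, 71.71], [-173.87, 95.51], [-174.79, -0.11], [-173.66, 173.66]. Speed limits (degrees/s): [136.94, 136.94, 172.46, 180, 180, 180].

## Interface

Orientations are given as [roll, pitch, yaw] about the fixed x, y, z axes, in that order (R = Rz(yaw) Ry(pitch) Rx(roll)).
In Python, from plant import get_state, viewer, close_job, r gives the robot as it stands.
- The arm moves only by the tool apply_moves, never from a script. Its argument "plan" is a list of rows, each a list of 3 entries, a list of its own where there are three numbers: the closure in counts, from 0 (fully open) to 255 (shut), then the shift along the tool's x, y, z in units of 50 mm (1.0 is 50 mm), then the turn about the tool's z in units of 6 degrees (1.0 is 6 degrees). A call has 1 to 12 rows; each row shifts and turns the commanded pose from where the row before left it, along the tool's axes as they then stand; what a row does not reach is not made up. A row lasts 1/8 s, in which the tool goes at most 62.5 mm and 10.7 degrees, less where a joint would pass 70% of its speed; a pose out of reach is approached as far as the arm can. A call is refused whole if a number of a shift passes 1 or a number of a turn 1, either way. A call with a gripper value outside its range is refused whole. The fingers move at their own pace and stop on an object; "squeeze" is the grip in N (left out, the last holds). Time passes only in rows, so rows that do not move let the fingers close. It gives the time, the measured TCP pose, the force and the opening at its end, in the units of the state.
- get_state(): the state, without advancing time (a new reading comes with each control period).
- viewer.capture(name): name is "scene" or "side" or "wrist"; returns a dict with "frame" (480x640x3 uint8, blue, green, red), "K" (3x3 intrinsics, pixels), "R" (3x3) and "t" (3): a world point X has camera coordinates R X + t; the wrist camera has in their place "mount" (4x4, takes a point from camera to tool coordinates, whose origin is the TCP and whose axes are the tool frame's). Camera axes: x right, y down, z forward; pixel columns grow to the right and rows downward; lengths in m; the calibration is good to about 2 mm. The wrist camera is an equidistant fisheye: a pixel r from the principal point sees the ray r / f radians off the axis. A picture is of the moment at which its call begins: read the wrist's pose just before it. There is no depth.
- close_job(): hands the job in, once; it reports no verdict.
The state is a dict: "time_s": time; "joints": joint angles; "qd": joint speeds; "joint_torque": joint torques, N m; "tcp_pos": TCP position; "eef_rot": TCP orientation; "contact_force": force on the tool from outside, world axes, zero at the start; "moment": the same for the moment, N m; "gripper_width": finger opening in m.
Only numpy, scipy, OpenCV 4.12 (cv2) and the standard library are available. Lean on these libraries where they do the work, as an engineer would, in place of code of your own. Each camera call takes 0.05 s, during which the arm holds its last target.

## Working session

There is one attempt and no reset: what is moved stays moved. The work goes in short steps, Python scripts to look and compute and a tool call to move; the robot and the scene stay as the last step left them, time stands still between calls to the robot, and variables do not carry over. Pictures are saved under pics/ and viewed, and the job is handed in when it is done.

Besides the shell and the picture viewer there is one more tool, called after "Call:" as name(argument=value, ...), one argument or row to a line, values as JSON. apply_moves: Moves the arm, as the interface text tells. Its arguments: {"type":"object","properties":{"plan":{"type":"array","items":{"type":"array"}},"squeeze":{"type":"number"}},"required":["plan"]}

```bash
mkdir -p pics; ls; python3 - <<'E'
from plant import get_state, viewer, r
import cv2
print(get_state()); print(r.hold_point_z, [a for a in dir(r) if a[0]!='_'])
for n in ("scene","side","wrist"):
    c=viewer.capture(n); cv2.imwrite(f"pics/{n}0.png",c["frame"]); print(n,{k:v for k,v in c.items() if k!="frame"})
E
```

```text
pics
{'time_s': 0.0, 'joints': array([-5.61459163e+01,  2.05907478e+01,  6.34446443e-01, -1.98829315e-02,
       -7.01385204e+01, -1.65078913e+01]), 'qd': array([0.03219638, 0.02397775, 0.01669166, 0.06444807, 0.023095  ,
       0.00411456]), 'joint_torque': array([-1.89130878e-03, -5.82725251e+01,  2.93052614e+01,  6.99729592e+00,
        6.85297549e-03, -1.68699376e-04]), 'tcp_pos': array([ 0.20107889, -0.64382947,  0.22563633]), 'eef_rot': array([-1.79990975e+02, -9.62247766e-02,  1.07339414e+02]), 'contact_force': array([-0.10275777,  0.10357156, -0.47353061]), 'moment': array([ 0.04446863,  0.01702516, -0.00577599]), 'gripper_width': 0.08745921901456023}
0.0188 ['Unreachable', 'hold_point_z']
scene {'K': array([[566.63002489,   0.        , 319.08665457],
       [  0.        , 566.63002489, 245.88720798],
       [  0.        ,   0.        ,   1.        ]]), 'R': array([[-0.59523002, -0.80354831,  0.00336719],
       [-0.63171991,  0.46534981, -0.61998347],
       [ 0.49661975, -0.37115989, -0.78460765]]), 't': array([0.21674431, 0.53116238, 1.24653141])}
side {'K': array([[578.74
[... 159 characters left out ...]
495425, -0.22221486, -0.00920732],
       [-0.13620042,  0.62927476, -0.76515536],
       [ 0.17582282, -0.74473743, -0.64377985]]), 't': array([0.56778665, 0.28777656, 1.40710993])}
wrist {'K': array([[371.64829954,   0.        , 318.11490612],
       [  0.        , 371.64829954, 239.79476996],
       [  0.        ,   0.        ,   1.        ]]), 'mount': array([[ 9.99999884e-01, -2.62898188e-04,  4.02808690e-04,
        -6.90223113e-04],
       [ 1.50551205e-04,  9.66414326e-01,  2.56988964e-01,
        -6.85052744e-02],
       [-4.56842022e-04, -2.56988873e-01,  9.66414254e-01,
        -1.58408487e-01],
       [ 0.00000000e+00,  0.00000000e+00,  0.00000000e+00,
         1.00000000e+00]])}
```

View pics/scene0.png

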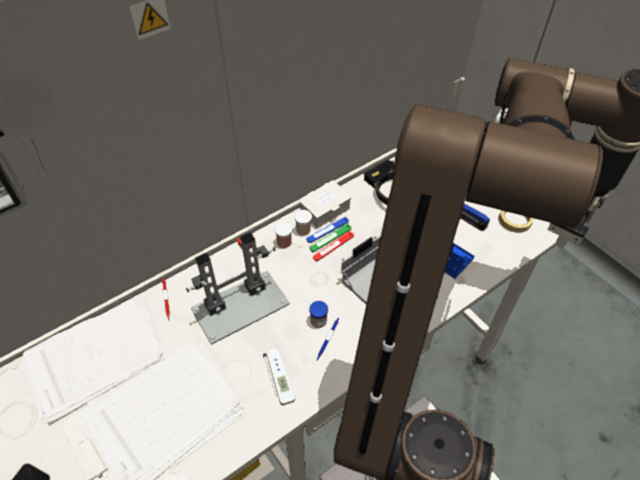

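View pics/side0.png

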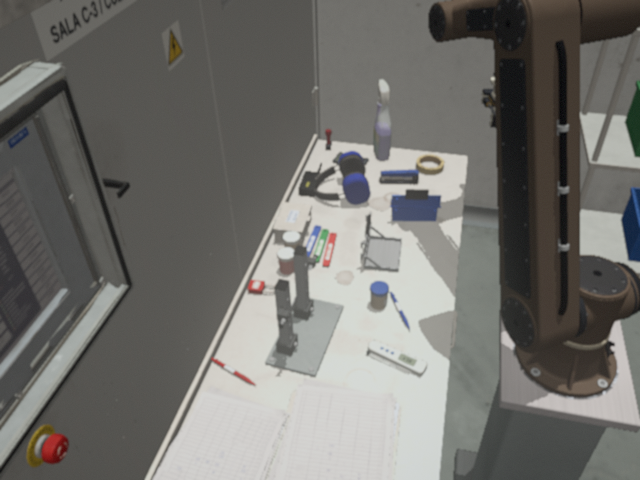

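View pics/wrist0.png

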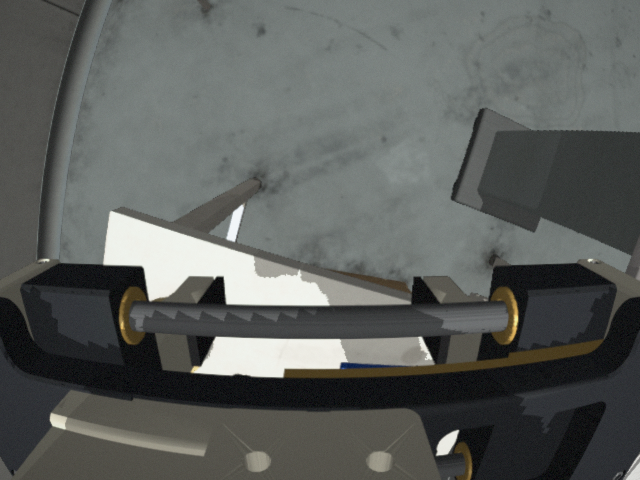

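The overview pictures show the rack at scene (240,300) / side (300,340). The candidates for the shelf are the grey steel one, scene (362,262) / side (382,252), and the blue look-alike, scene (458,260) / side (415,205). I choose the grey one. Pots are at scene (284,235), (303,222) and (319,314). I'll take close crops next.

```bash
python3 - <<'E'
import cv2
a=cv2.imread("pics/side0.png"); b=cv2.imread("pics/scene0.png")
cv2.imwrite("pics/side_shelf.png",cv2.resize(a[170:310,340:480],None,fx=4.2,fy=4.2,interpolation=cv2.INTER_CUBIC))
cv2.imwrite("pics/side_rack.png",cv2.resize(a[230:390,240:400],None,fx=3.7,fy=3.7,interpolation=cv2.INTER_CUBIC))
cv2.imwrite("pics/scene_all.png",cv2.resize(b[200:360,180:400],None,fx=3.6,fy=3.6,interpolation=cv2.INTER_CUBIC))
E
```

```text
(no output)
```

View pics/side_shelf.png

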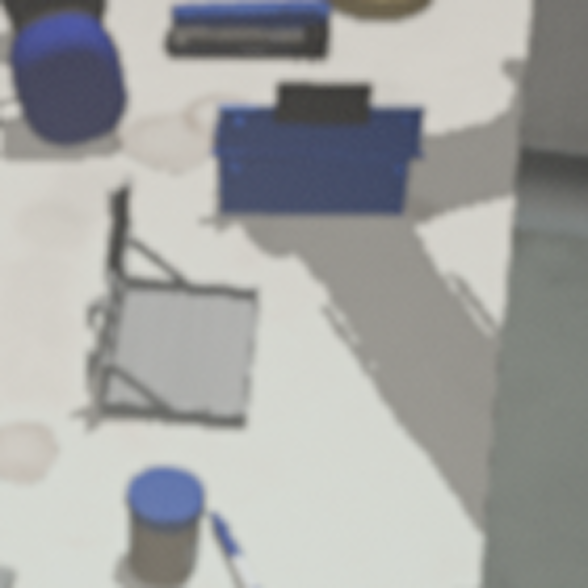

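View pics/side_rack.png

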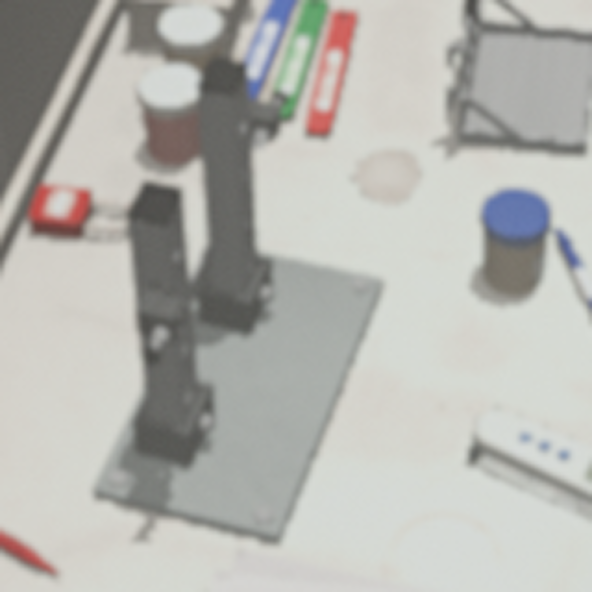

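View pics/scene_all.png

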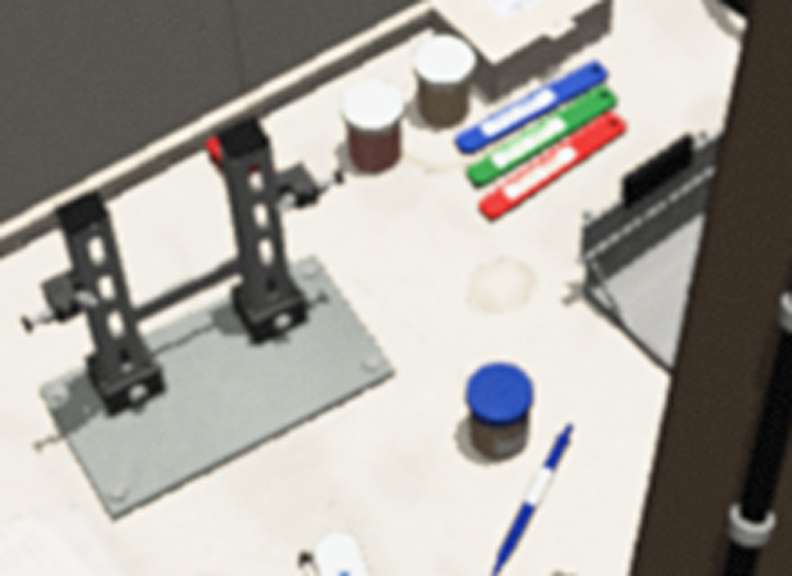

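The close crops confirm it. The grey shelf's claws point left (about +x) and its tray points towards the robot. The blue one is turned differently, so I leave it. Now I'll fit the poses from the image points.

```bash
cat > h.py <<'E'
import numpy as np, cv2, pickle
from scipy.optimize import least_squares
CAM={'scene':(np.array([[566.63002489,0,319.08665457],[0,566.63002489,245.88720798],[0,0,1]]),np.array([[-0.59523002,-0.80354831,0.00336719],[-0.63171991,0.46534981,-0.61998347],[0.49661975,-0.37115989,-0.78460765]]),np.array([0.21674431,0.53116238,1.24653141])),
'side':(np.array([[578.74634881,0,330.74505648],[0,578.74634881,237.11470296],[0,0,1]]),np.array([[-0.97495425,-0.22221486,-0.00920732],[-0.13620042,0.62927476,-0.76515536],[0.17582282,-0.74473743,-0.64377985]]),np.array([0.56778665,0.28777656,1.40710993]))}
def proj(c,X):
    K,R,t=CAM[c]; p=K@(R@np.asarray(X)+t); return p[:2]/p[2]
def onz(c,uv,z):
    K,R,t=CAM[c]; d=R.T@np.linalg.inv(K)@np.array([*uv,1]); C=-R.T@t
    return C+d*(z-C[2])/d[2]
def Rz(d): a=np.radians(d); return np.array([[np.cos(a),-np.sin(a),0],[np.sin(a),np.cos(a),0],[0,0,1]])
def fit(obs,p0,z0=0):
    f=lambda p: np.concatenate([proj(c,Rz(p[2])@np.array(m)+[p[0],p[1],z0])-np.array(uv) for c,m,uv in obs])
    s=least_squares(f,p0); return s.x,f(s.x).reshape(-1,2)
E
python3 - <<'E'
from h import *
S=lambda u,v:(240+u/3.7,230+v/3.7); C=lambda u,v:(180+u/3.6,200+v/3.6)
pts=[('side',S(97,495)),('side',S(278,540)),('side',S(382,283)),('scene',C(40,390)),('scene',C(115,518)),('scene',C(394,375)),('scene',C(318,257))]
for c,uv in pts: print(c,onz(c,uv,.01).round(4))
m={0:(.065,-.118,.01),1:(-.065,-.118,.01),2:(-.065,.118,.01),3:(.065,.118,.01)}
obs=[(c,m[k],uv) for (c,uv),k in zip(pts,[0,1,2,0,1,2,3])]
# determine orientation by trying
for perm in ([0,1,2,0,1,2,3],[3,2,1,3,2,1,0]):
    obs=[(c,m[k],uv) for (c,uv),k in zip(pts,perm)]
    p,rs=fit(obs,[.55,.1,0 if perm[0]==0 else 180]); print(p,rs.round(1).tolist())
T=lambda u,v:(340+u/4.2,170+v/4.2)
for c,uv in [('side',T(257,293)),('side',T(243,422))]: print(onz(c,uv,.002))
for c,uv in [('side',T(120,190))]: print('grip top',onz(c,uv,.12))
for c,uv in [('scene',C(625,185)),('scene',C(692,140))]: print('grip top',onz(c,uv,.12))
for c,uv in [('scene',C(586,292))]: print('plate bottom',onz(c,uv,.0))
for c,uv in [('scene',C(498,390)),('scene',C(373,102)),('scene',C(445,55)),('side',(240+515/3.7,230+215/3.7))]: print('pot lids',onz(c,uv,.066))
for c in CAM: print(c, -CAM[c][1].T@CAM[c][2])
E
```

```text
side [0.6979 0.1872 0.01  ]
side [0.5751 0.1961 0.01  ]
side [ 0.5564 -0.0344  0.01  ]
scene [0.6982 0.1795 0.01  ]
scene [0.5718 0.1881 0.01  ]
scene [ 0.5527 -0.0401  0.01  ]
scene [ 0.6774 -0.0542  0.01  ]
[6.03213214e-01 7.34214816e-02 1.53094102e+02] [[37.9, 14.5], [-50.7, -25.7], [-16.7, -10.2], [8.8, 32.2], [-13.9, -45.3], [-5.1, -17.5], [22.5, 55.9]]
[6.26894288e-01 7.05522836e-02 3.55229653e+02] [[-0.9, -1.7], [1.6, -0.6], [2.1, -1.7], [-1.7, -0.2], [-1.9, 1.1], [0.5, -0.2], [-1.4, -0.7]]
[ 0.44381109 -0.34616455  0.002     ]
[ 0.43537216 -0.21049839  0.002     ]
grip top [ 0.53801688 -0.29365682  0.12      ]
grip top [ 0.52740211 -0.23427023  0.12      ]
grip top [ 0.53092927 -0.3013572   0.12      ]
plate bottom [ 0.53209137 -0.20702127  0.        ]
pot lids [ 0.46774028 -0.07406245  0.066     ]
pot lids [ 0.74234345 -0.15362706  0.066     ]
pot lids [ 0.74888033 -0.22859171  0.066     ]
pot lids [ 0.46837189 -0.06618436  0.066     ]
scene [-0.15449355  0.38965067  1.30662016]
side [0.34535926 0.99300754 1.13129059]
```

Fit: rack at (0.627, 0.0705), yaw −4.8°, residuals about 1–2 px. The shelf grip is at about (0.533, −0.27), yaw about 3.5°, and the tray measures 136 mm, as it should. I turn the tool first, to yaw about 183.5°.

Call:
apply_moves(
  plan=[
    [0,[0,0,0],-1],
    [0,[0,0,0],-1],
    [0,[0,0,0],-1],
    [0,[0,0,0],-1],
    [0,[0,0,0],-1],
    [0,[0,0,0],-1],
    [0,[0,0,0],-1],
    [0,[0,0,0],-1],
    [0,[0,0,0],-1],
    [0,[0,0,0],-1],
    [0,[0,0,0],-1],
    [0,[0,0,0],-1],
  ],
  squeeze=40,
)

```text
time_s: 1.65
tcp_pos: [0.2012, -0.6441, 0.2262]
eef_rot: [180.0, -0.0, 179.5]
contact_force: [-0.0, 0.2, -0.2]
gripper_width: 0.0874
```

Call:
apply_moves(
  plan=[
    [0,[-0.74,0.83,-0.15],-0.6],
    [0,[-0.74,0.83,-0.15],0],
    [0,[-0.74,0.83,-0.15],0],
    [0,[-0.74,0.83,-0.15],0],
    [0,[-0.74,0.83,-0.15],0],
    [0,[-0.74,0.83,-0.15],0],
    [0,[-0.74,0.83,-0.15],0],
    [0,[-0.74,0.83,-0.15],0],
    [0,[-0.74,0.83,-0.15],0],
    [0,[0,0,0],0],
  ],
)

```text
time_s: 2.9
tcp_pos: [0.5194, -0.2537, 0.2941]
eef_rot: [180.0, 0.0, -176.8]
contact_force: [-1.5, -0.2, -0.1]
gripper_width: 0.0878
```

```bash
python3 - <<'E'
from plant import get_state, viewer
import cv2,pickle
for n in ("scene","side","wrist"):
    s=get_state(); c=viewer.capture(n); cv2.imwrite(f"pics/{n}1.png",c["frame"])
print(s['tcp_pos'],s['eef_rot'],s['joints']); pickle.dump((s,c),open('w1.pkl','wb'))
E
```

```text
[ 0.51737009 -0.25574547  0.29369562] [ 1.79983898e+02 -3.88076190e-02 -1.76959260e+02] [-6.89983445e+00  9.28148243e+00 -5.81681794e+00 -9.48640877e-03
 -7.49427044e+01  9.94303707e+00]
```

View pics/wrist1.png

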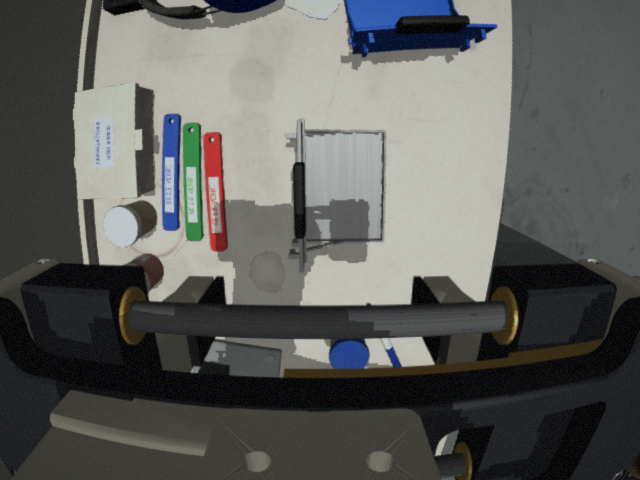

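View pics/side1.png

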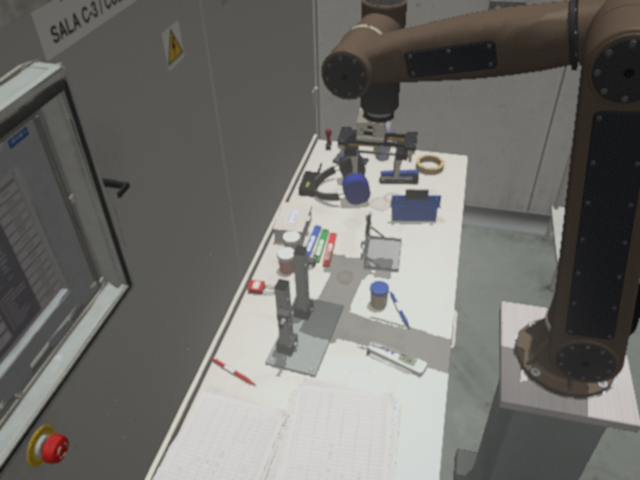

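The wrist picture shows the grey shelf with its black grip bar at (299,200), the tray to the right, the blue look-alike at (420,25), and the rack foot at (240,355) behind the gripper. I zoom in on the shelf.

```bash
python3 - <<'E'
import cv2
a=cv2.imread("pics/wrist1.png")
cv2.imwrite("pics/wrist1z.png",cv2.resize(a[110:280,270:400],None,fx=3.5,fy=3.5,interpolation=cv2.INTER_CUBIC))
E
```

```text
(no output)
```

View pics/wrist1z.png

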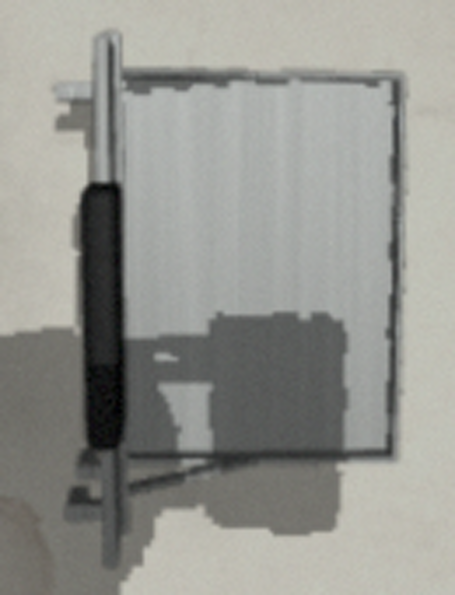

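```bash
cat >> h.py <<'E'
from scipy.spatial.transform import Rotation as Ro
KW=np.array([[371.64829954,0,318.11490612],[0,371.64829954,239.79476996],[0,0,1]])
M=np.array([[9.99999884e-01,-2.62898188e-04,4.02808690e-04,-6.90223113e-04],[1.50551205e-04,9.66414326e-01,2.56988964e-01,-6.85052744e-02],[-4.56842022e-04,-2.56988873e-01,9.66414254e-01,-1.58408487e-01],[0,0,0,1]])
def wonz(s,uv,z):
    d=(np.array(uv)-KW[:2,2])/KW[0,0]; th=np.hypot(*d); v=np.array([*(d/max(th,1e-9)*np.sin(th)),np.cos(th)])
    R=Ro.from_euler('xyz',s['eef_rot'],degrees=True).as_matrix()
    C=R@M[:3,3]+s['tcp_pos']; w=R@M[:3,:3]@v
    return C+w*(z-C[2])/w[2]
def wproj(s,X):
    R=Ro.from_euler('xyz',s['eef_rot'],degrees=True).as_matrix()
    v=M[:3,:3].T@(R.T@(np.asarray(X)-s['tcp_pos'])-M[:3,3]); rr=np.hypot(v[0],v[1]); th=np.arctan2(rr,v[2])
    return KW[:2,2]+KW[0,0]*th*v[:2]/rr
E
python3 - <<'E'
from h import *
s,_=pickle.load(open('w1.pkl','rb'))
Z=lambda u,v:(270+u/3.5,110+v/3.5)
for n,uv,z in [('bar -y',(102,184),.12),('bar +y',(106,450),.12),('plate-y',(107,32),.085),('plate+y',(111,568),.085),('tray f-y',(402,73),.006),('tray f+y',(395,458),.006)]:
    print(n,wonz(s,Z(*uv),z).round(4))
p=wonz(s,Z(402,73),.002);q=wonz(s,Z(395,458),.002); d=q-p; print('tray yaw',np.degrees(np.arctan2(-d[0],d[1])),np.linalg.norm(d))
for z in(.12,.085):
  p,q=(wonz(s,Z(102,184),z),wonz(s,Z(106,450),z)) if z>.1 else (wonz(s,Z(107,32),z),wonz(s,Z(111,568),z)); d=q-p; print('yaw',np.degrees(np.arctan2(-d[0],d[1])),np.linalg.norm(d),(p+q)/2)
E
```

```text
bar -y [ 0.5374 -0.306   0.12  ]
bar +y [ 0.5333 -0.2362  0.12  ]
plate-y [ 0.5397 -0.347   0.085 ]
plate+y [ 0.5315 -0.1904  0.085 ]
tray f-y [ 0.4424 -0.3445  0.006 ]
tray f+y [ 0.4337 -0.2085  0.006 ]
tray yaw 3.647223789814369 0.13749296667278557
yaw 3.3466348282268648 0.06987696868542626 [ 0.53531234 -0.27107303  0.12      ]
yaw 2.9786497619113415 0.1567982132397843 [ 0.53561902 -0.26872766  0.085     ]
```

Grip measured at (0.5353, −0.2705), yaw 3.4°. The bar measures 69.9 mm and the plate over its ears 157 mm, both matching the description. Now I align and descend.

Call:
apply_moves(
  plan=[
    [0,[-0.34,-0.31,0],-0.06],
    [0,[0,0,0.5],0],
    [0,[0,0,0.7],0],
    [0,[0,0,0.7],0],
    [0,[0,0,0.7],0],
    [0,[0,0,0.7],0],
    [0,[0,0,0.5],0],
    [0,[0,0,0.36],0],
    [0,[0,0,0],0],
    [0,[0,0,0],0],
  ],
)

```text
time_s: 4.3
tcp_pos: [0.535, -0.2719, 0.0868]
eef_rot: [-180.0, 0.0, -176.7]
contact_force: [-0.0, -0.1, 0.5]
gripper_width: 0.088
```

```bash
python3 - <<'E'
from plant import get_state, viewer
import cv2
s=get_state(); print(s['tcp_pos'],s['eef_rot'],s['contact_force'])
c=viewer.capture("wrist"); cv2.imwrite("pics/wrist2.png",c["frame"])
E
```

```text
[ 0.53501612 -0.2718836   0.08682001] [-1.79975393e+02  3.84892317e-02 -1.76742958e+02] [-0.02137731 -0.09855287  0.47774068]
```

View pics/wrist2.png

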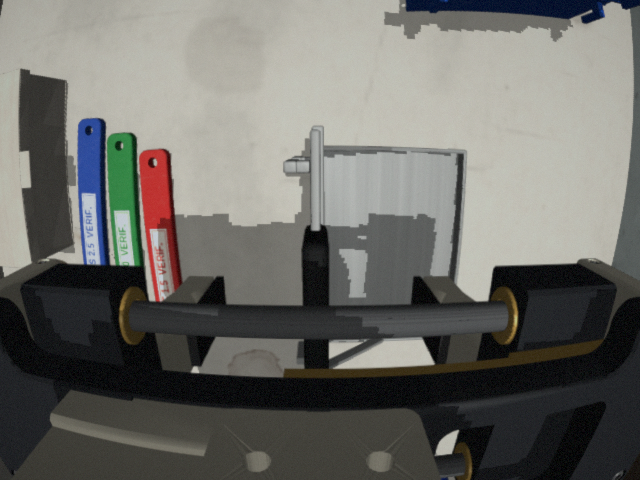

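The wrist picture shows the bar at column 315, midway between the two fingers (205 and 430). I close the gripper.

Call:
apply_moves(
  plan=[
    [255,[0,0,0],0],
    [255,[0,0,0],0],
    [255,[0,0,0],0],
    [255,[0,0,0],0],
    [255,[0,0,0],0],
    [255,[0,0,0],0],
    [255,[0,0,0],0],
    [255,[0,0,0],0],
  ],
  squeeze=45,
)

```text
time_s: 5.35
tcp_pos: [0.535, -0.271, 0.086]
eef_rot: [180.0, -0.0, -176.7]
contact_force: [0.3, -0.3, 0.8]
gripper_width: 0.0123
```

Call:
apply_moves(
  plan=[
    [255,[0,0,0],0],
    [255,[0,0,-0.1],0],
    [255,[0,0,-0.2],0],
    [255,[0,0,-0.3],0],
    [255,[0,0,0],0],
    [255,[0,0,0],0],
    [255,[0,0,0],0],
  ],
  squeeze=50,
)

```text
time_s: 6.22
tcp_pos: [0.5347, -0.2709, 0.1157]
eef_rot: [180.0, -0.0, -176.7]
contact_force: [-0.1, 0.1, -3.8]
gripper_width: 0.0094
```

```bash
python3 - <<'E'
from plant import get_state, viewer
import cv2
s=get_state(); print(s['tcp_pos'],s['eef_rot'],s['contact_force'],s['moment'],s['gripper_width'])
c=viewer.capture("side"); a=c['frame']; 
cv2.imwrite("pics/side3.png",cv2.resize(a[130:290,320:480],None,fx=3.7,fy=3.7,interpolation=cv2.INTER_CUBIC))
E
```

```text
[ 0.53468309 -0.27091665  0.11567133] [ 1.79983269e+02 -3.70560609e-02 -1.76698210e+02] [-0.13645158  0.13787006 -3.79751288] [-0.00723811  0.0410336  -0.00576246] 0.009426875908591023
```

View pics/side3.png

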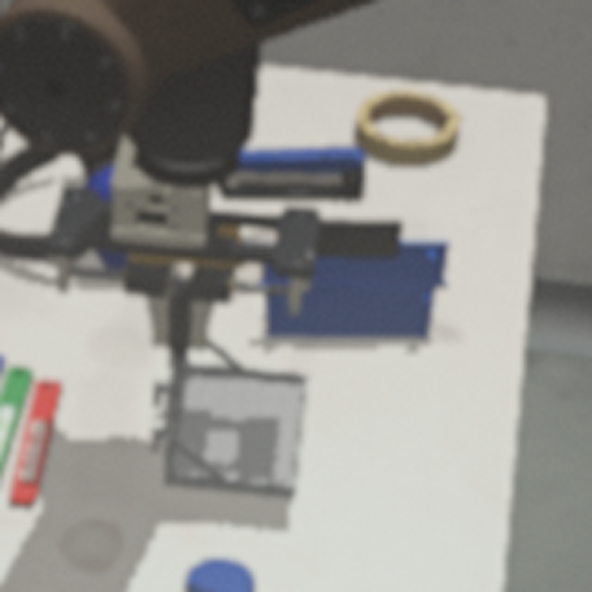

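The side picture shows the shelf hanging level in the gripper at (180,400) in the crop. It weighs 3.8 N. I lift, turn and carry it to a stand-off 45 mm in front of the home position.

Call:
apply_moves(
  plan=[
    [255,[0,0,-0.3],0.35],
    [255,[0,0,-0.5],0.5],
    [255,[0,0,-0.6],0.5],
    [255,[-0.07,0.3,-0.5],0],
    [255,[-0.07,0.6,0],0],
    [255,[-0.07,0.9,0],0],
    [255,[-0.07,0.9,0],0],
    [255,[-0.07,0.9,0],0],
    [255,[-0.07,0.9,0],0],
    [255,[-0.07,0.9,0],0],
    [255,[-0.07,0.9,0],0],
    [255,[-0.07,0.4,0],0],
  ],
)

```text
time_s: 7.78
tcp_pos: [0.5948, 0.0624, 0.212]
eef_rot: [180.0, 0.0, 175.2]
contact_force: [-0.0, -0.5, -3.4]
gripper_width: 0.0098
```

Call:
apply_moves(
  plan=[
    [255,[-0.07,0.26,0],0],
    [255,[0,0,0],0],
    [255,[0,0,0],0],
  ],
)

```text
time_s: 8.15
tcp_pos: [0.5988, 0.0718, 0.2111]
eef_rot: [-180.0, -0.0, 175.1]
contact_force: [-0.1, -0.5, -3.7]
gripper_width: 0.0098
```

```bash
python3 - <<'E'
from plant import get_state, viewer
import cv2,pickle
for n in ("scene","side","wrist"):
    s=get_state(); c=viewer.capture(n); cv2.imwrite(f"pics/{n}4.png",c["frame"])
    if n=='side': cv2.imwrite("pics/side4z.png",cv2.resize(c['frame'][200:390,220:420],None,fx=3,fy=3,interpolation=cv2.INTER_CUBIC))
print(s['tcp_pos'],s['eef_rot'],s['contact_force'],s['joints']); pickle.dump((s,c),open('w4.pkl','wb'))
E
```

```text
[0.59876738 0.07180227 0.21109866] [-1.79990261e+02 -1.26712481e-02  1.75136486e+02] [-0.54029166  0.55608419 -2.56088542] [ 2.53842208e+01  1.44372414e+01 -1.00651523e+01  2.23051154e-03
 -6.55134583e+01 -3.02486586e+01]
```

View pics/wrist4.png

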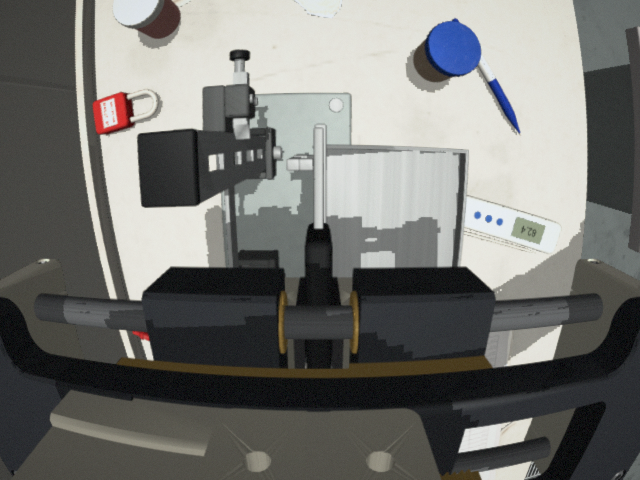

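View pics/side4z.png

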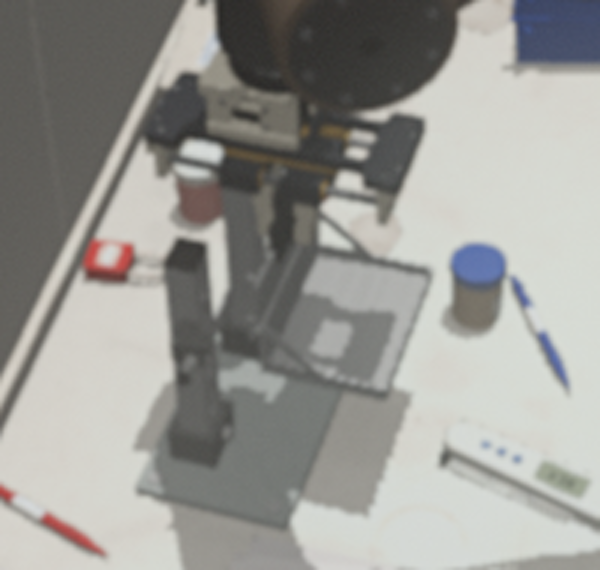

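View pics/scene4.png

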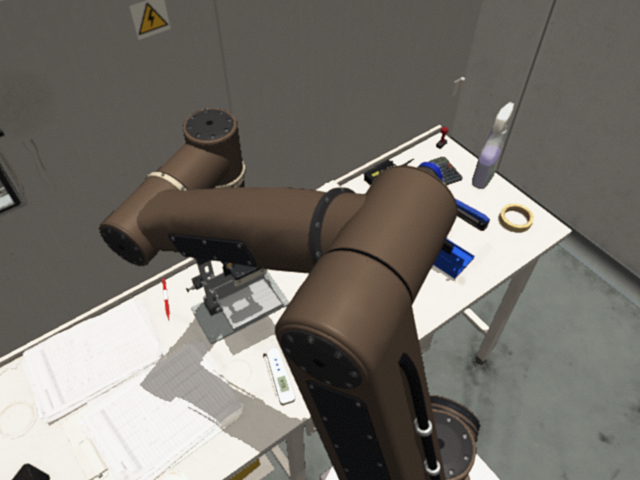

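The wrist picture shows the right upright's top cap at (165,170), its slots along row 155, the catch housing at (228,105), and the claw at (298,163) beside the plate. I zoom in.

```bash
python3 - <<'E'
import cv2
a=cv2.imread("pics/wrist4.png")
cv2.imwrite("pics/wrist4z.png",cv2.resize(a[85:235,130:340],None,fx=3.8,fy=3.8,interpolation=cv2.INTER_CUBIC))
E
```

```text
(no output)
```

View pics/wrist4z.png

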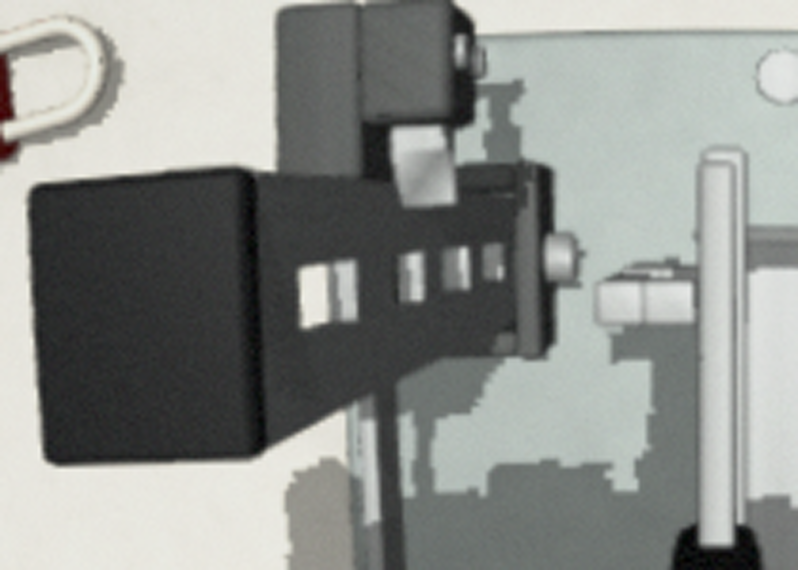

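```bash
cat > fit4.py <<'E'
from h import *
s,_=pickle.load(open('w4.pkl','rb'))
Z=lambda u,v:(130+u/3.8,85+v/3.8)
obs=[]
for z,u,vs in [(.209,298,(266,328)),(.183,358,(260,320)),(.165,398,(252,303)),(.139,426,(250,302)),(.121,443,(248,290)),(.095,470,(246,288)),(.077,482,(245,280)),(.051,503,(244,279))]:
    for y,v in zip((-.064,-.056),vs): obs.append(((.015,y,z),Z(u,v)))
def f(p,pr=True):
    o=[]
    for m,uv in obs:
        m=np.array(m)+[0,0,p[3]]
        o.append(wproj(s,Rz(p[2])@m+[p[0],p[1],0])-uv)
    o=np.concatenate(o)
    return np.append(o,[(p[2]+4.77)*3]) if pr else o
q=least_squares(f,[.627,.07,-4.77,.01]); print(q.x, f(q.x,0).reshape(-1,2).round(1).tolist())
p=q.x; C=np.sqrt(np.diag(np.linalg.inv(q.jac.T@q.jac))); print('sd/px',C)
for n,m in [('top-75',(.015,-.075,.229)),('top-45',(.015,-.045,.229))]:
    m=np.array(m)+[0,0,p[3]]; uv=wproj(s,Rz(p[2])@m+[p[0],p[1],0]); print(n,(uv-[130,85])*3.8)
print('home',Rz(p[2])@[.013,0,0]+[p[0],p[1],.1995+p[3]])
tip=[wonz(s,Z(597,v),.2191) for v in (283,323)]; print('claw tip',tip)
c=(tip[0]+tip[1])/2; c2=Rz(p[2]).T@(c-[p[0],p[1],0]); print('claw tip in rack frame',c2)
E
python3 fit4.py
```

```text
[ 6.31368795e-01  6.83341310e-02 -4.80340446e+00  2.05519355e-03] [[1.1, -0.3], [1.7, 1.5], [-0.2, -0.6], [0.3, -0.6], [-2.7, 0.5], [-2.3, 1.5], [-0.6, -0.1], [-0.3, -0.9], [0.4, -0.2], [0.6, 0.7], [-0.1, -0.4], [0.1, -0.6], [0.6, -0.5], [0.8, 0.4], [0.0, -0.8], [0.2, -0.7]]
sd/px [7.66393810e-04 1.70406297e-04 3.29649869e-01 2.88098364e-03]
top-75 [243.73837845 164.25136764]
top-45 [255.90787521 456.85331346]
home [0.64432314 0.06724555 0.20155519]
claw tip [array([0.60658099, 0.00892226, 0.2191    ]), array([0.60698918, 0.01318713, 0.2191    ])]
claw tip in rack frame [-0.01970096 -0.05913683  0.2191    ]
```

```bash
python3 - <<'E'
import cv2,numpy as np
from h import *
a=cv2.imread("pics/scene0.png")[225:320,185:290]
a=cv2.resize(a,None,fx=6,fy=6,interpolation=cv2.INTER_CUBIC); a=cv2.convertScaleAbs(a,alpha=1.5,beta=20)
for h,col in [(0,(0,0,255)),(.01,(0,255,0)),(.02,(255,0,0))]:
  for y0 in(-.06,.06):
    for m in [(.015,y0-.015,.229),(.015,y0+.015,.229),(.015,y0,.209),(.015,y0,.183),(.015,y0,.165),(.015,y0,.139)]:
        u=proj('scene',Rz(-4.77)@(np.array(m)+[0,0,h])+[.627,.0705,0]); u=((u-[185,225])*6+2.5).astype(int)
        cv2.circle(a,tuple(map(int,u)),3,col,-1)
cv2.imwrite("pics/scene0r.png",a)
E
```

```text
(no output)
```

View pics/scene0r.png

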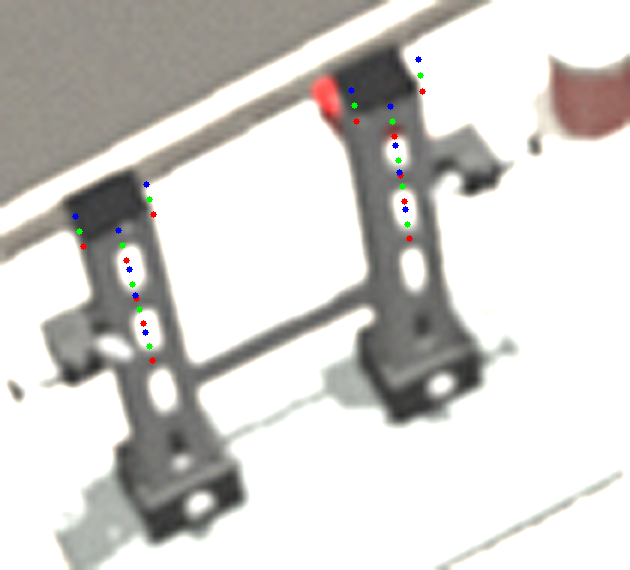

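The wrist fit and the scene fit agree on lateral position: the claw is 0.9 mm too far towards +y. They give h of roughly 2 to 8 mm, which is loosely determined. I aim for h = 6, correct y, close in to near contact, and then feel.

Call:
apply_moves(
  plan=[
    [255,[0,-0.018,0.12],0],
    [255,[-0.15,0,0],0],
    [255,[-0.2,0,0],0],
    [255,[-0.15,0,0],0],
    [255,[0,0,0],0],
    [255,[0,0,0],0],
    [255,[0,0,0],0],
  ],
)

```text
time_s: 9.18
tcp_pos: [0.6236, 0.0699, 0.2051]
eef_rot: [180.0, -0.0, 175.2]
contact_force: [0.8, -0.1, -3.4]
gripper_width: 0.0095
```

```bash
cat > look.py <<'E'
import sys
from plant import get_state, viewer
import cv2,pickle
n=sys.argv[1]
s=get_state(); c=viewer.capture('wrist'); a=c['frame']; pickle.dump((s,c),open(f'w{n}.pkl','wb'))
print(s['tcp_pos'],s['eef_rot'],s['contact_force'],s['moment'])
cv2.imwrite(f"pics/wrist{n}z.png",cv2.resize(a[85:235,180:340],None,fx=4,fy=4,interpolation=cv2.INTER_CUBIC))
E
python3 look.py 5
```

```text
[0.62361619 0.06989102 0.2051402 ] [ 1.79998140e+02 -6.05655401e-04  1.75217124e+02] [ 0.80974259 -0.13739139 -3.38267279] [-0.02691554  0.00731867 -0.01528038]
```

View pics/wrist5z.png

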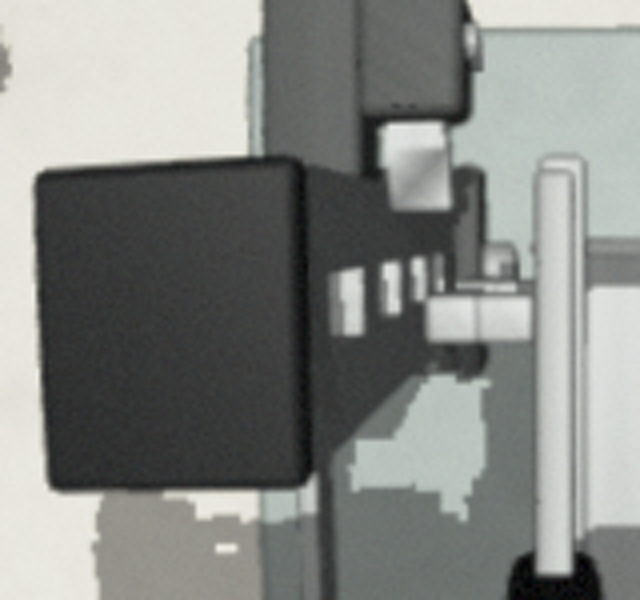

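```bash
cat > fit5.py <<'E'
from h import *
s4,_=pickle.load(open('w4.pkl','rb')); s5,_=pickle.load(open('w5.pkl','rb'))
Z4=lambda u,v:(130+u/3.8,85+v/3.8); Z5=lambda u,v:(180+u/4,85+v/4)
obs=[]
for z,u,vs in [(.209,298,(266,328)),(.183,358,(260,320)),(.165,398,(252,303)),(.139,426,(250,302)),(.121,443,(248,290)),(.095,470,(246,288)),(.077,482,(245,280)),(.051,503,(244,279))]:
    for y,v in zip((-.064,-.056),vs): obs.append((s4,(.015,y,z),Z4(u,v)))
for z,u,vs in [(.209,331,(272,334)),(.183,365,(268,335)),(.165,381,(263,316)),(.139,402,(260,314)),(.121,411,(257,302)),(.095,427,(255,300))]:
    for y,v in zip((-.064,-.056),vs): obs.append((s5,(.015,y,z),Z5(u,v)))
def f(p,pr=True):
    o=[]
    for s,m,uv in obs:
        m=np.array(m)+[0,0,p[3]]
        o.append(wproj(s,Rz(p[2])@m+[p[0],p[1],0])-uv)
    o=np.concatenate(o)
    return np.append(o,[(p[2]+4.77)*3]) if pr else o
q=least_squares(f,[.627,.07,-4.77,.01],loss='soft_l1'); print(q.x, f(q.x,0).reshape(-1,2).round(1).tolist())
p=q.x; print('sd/px',np.sqrt(np.diag(np.linalg.inv(q.jac.T@q.jac))))
print('home',Rz(p[2])@[.013,0,0]+[p[0],p[1],.1995+p[3]])
gz=s5['tcp_pos'][2]+.0165
tip=[wonz(s5,Z5(427,v),gz-.0085) for v in (296,340)]; 
for t in tip: print('claw in rack',Rz(p[2]).T@(t-[p[0],p[1],0]))
E
python3 fit5.py
```

```text
[ 6.31914100e-01  6.84255540e-02 -4.80095216e+00  1.91259853e-04] [[1.1, -0.1], [1.8, 1.5], [-0.3, -0.4], [0.2, -0.6], [-2.8, 0.7], [-2.4, 1.6], [-0.8, 0.1], [-0.5, -0.9], [0.1, 0.0], [0.4, 0.8], [-0.4, -0.2], [-0.2, -0.5], [0.4, -0.4], [0.5, 0.5], [-0.3, -0.6], [-0.1, -0.6], [0.5, -0.2], [0.8, 3.4], [-0.2, -0.6], [0.0, -1.0], [-0.0, -0.2], [0.2, 1.5], [-0.4, -0.3], [-0.2, -0.6], [0.2, -0.1], [0.3, 0.9], [-0.5, -0.2], [-0.4, -0.4]]
sd/px [5.13684792e-04 1.55446446e-04 3.30363692e-01 2.23657620e-03]
home [0.64486849 0.06733753 0.19969126]
claw in rack [ 0.00488425 -0.06141737  0.2131402 ]
claw in rack [ 0.00493045 -0.0569407   0.2131402 ]
```

View 5 shows the claw tip at (430,318) just short of the upright face, about 0.8 mm off in y, with the slot at (348,303). The remaining gap is about 8–10 mm. I nudge y and feel forward gently.

Call:
apply_moves(
  plan=[
    [255,[-0.03,-0.012,0],0],
    [255,[-0.03,0,0],0],
    [255,[-0.02,0,0],0],
    [255,[-0.02,0,0],0],
    [255,[0,0,0],0],
    [255,[0,0,0],0],
  ],
)

```text
time_s: 9.98
tcp_pos: [0.6287, 0.0688, 0.205]
eef_rot: [-180.0, -0.0, 175.2]
contact_force: [-0.4, -0.5, -3.0]
gripper_width: 0.0094
```

Call:
apply_moves(
  plan=[
    [255,[-0.01,0,0],0],
    [255,[-0.01,0,0],0],
    [255,[-0.01,0,0],0],
    [255,[0,0,0],0],
  ],
)

```text
time_s: 10.48
tcp_pos: [0.6303, 0.0687, 0.2051]
eef_rot: [-180.0, -0.0, 175.2]
contact_force: [-0.5, 0.2, -3.9]
gripper_width: 0.0096
```

Call:
apply_moves(
  plan=[
    [255,[-0.01,0,0],0],
    [255,[-0.01,0,0],0],
    [255,[-0.01,0,0],0],
    [255,[0,0,0],0],
  ],
)

```text
time_s: 10.98
tcp_pos: [0.6318, 0.0686, 0.205]
eef_rot: [-180.0, -0.0, 175.2]
contact_force: [-0.0, 0.2, -2.8]
gripper_width: 0.0098
```

Call:
apply_moves(
  plan=[
    [255,[-0.01,0,0],0],
    [255,[-0.01,0,0],0],
    [255,[0,0,0],0],
  ],
)

```text
time_s: 11.35
tcp_pos: [0.6328, 0.0685, 0.2051]
eef_rot: [180.0, 0.0, 175.2]
contact_force: [0.4, 0.1, -3.0]
gripper_width: 0.0102
```

Call:
apply_moves(
  plan=[
    [255,[-0.01,0,0],0],
    [255,[-0.01,0,0],0],
    [255,[0,0,0],0],
  ],
)

```text
time_s: 11.72
tcp_pos: [0.6335, 0.0684, 0.205]
eef_rot: [-180.0, -0.0, 175.2]
contact_force: [-0.8, -0.4, -2.7]
gripper_width: 0.0097
```

Call:
apply_moves(
  plan=[
    [255,[-0.01,0,0],0],
    [255,[-0.01,0,0],0],
    [255,[0,0,0],0],
  ],
)

```text
time_s: 12.1
tcp_pos: [0.6337, 0.0684, 0.2048]
eef_rot: [-180.0, -0.1, 175.2]
contact_force: [-6.0, 1.5, -1.9]
gripper_width: 0.0097
```

Contact at TCP x ≈ 0.6336 with −6 N, as the fit predicted (home x ≈ 0.6446). I look at the claw against the slot.

```bash
python3 look.py 6
```

```text
[0.63372861 0.06835262 0.2047894 ] [-1.79983521e+02 -1.11712383e-01  1.75207775e+02] [-5.967505    1.45850367 -1.93648952] [0.41963132 1.97007077 0.07760111]
```

View pics/wrist6z.png

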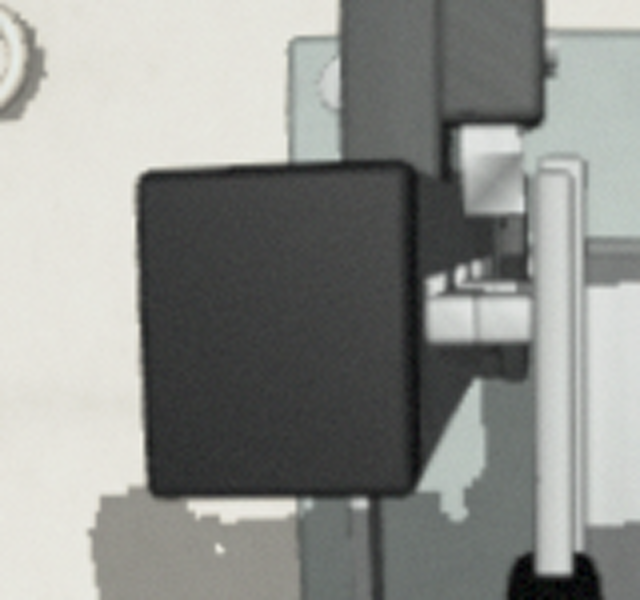

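The picture shows the claw (rows 294–343) laterally on the slot, whose upper edge is at row 275, to within about 0.5 mm. So z is wrong, and the pinned x suggests h ≈ 1.5. I back off, lower 4 mm and feel again.

Call:
apply_moves(
  plan=[
    [255,[0.05,0,0],0],
    [255,[0,0,0.04],0],
    [255,[0,0,0.04],0],
    [255,[-0.02,0,0],0],
    [255,[-0.01,0,0],0],
    [255,[-0.01,0,0],0],
    [255,[-0.01,0,0],0],
    [255,[0,0,0],0],
  ],
)

```text
time_s: 13.15
tcp_pos: [0.6348, 0.0683, 0.2011]
eef_rot: [180.0, 0.0, 175.2]
contact_force: [0.1, 0.2, -2.7]
gripper_width: 0.0097
```

Call:
apply_moves(
  plan=[
    [255,[-0.01,0,0],0],
    [255,[-0.01,0,0],0],
    [255,[0,0,0],0],
  ],
)

```text
time_s: 13.52
tcp_pos: [0.6357, 0.0683, 0.201]
eef_rot: [-180.0, -0.0, 175.2]
contact_force: [-0.9, 0.3, -4.0]
gripper_width: 0.0099
```

It's entering: x = 0.6357 with no force. I continue in small steps.

Call:
apply_moves(
  plan=[
    [255,[-0.015,0,0],0],
    [255,[-0.015,0,0],0],
    [255,[-0.015,0,0],0],
    [255,[0,0,0],0],
  ],
)

```text
time_s: 14.02
tcp_pos: [0.638, 0.0681, 0.201]
eef_rot: [-180.0, -0.0, 175.2]
contact_force: [-0.3, -0.0, -3.4]
gripper_width: 0.0097
```

Call:
apply_moves(
  plan=[
    [255,[-0.015,0,0],0],
    [255,[-0.015,0,0],0],
    [255,[-0.015,0,0],0],
    [255,[0,0,0],0],
  ],
)

```text
time_s: 14.52
tcp_pos: [0.6402, 0.0679, 0.201]
eef_rot: [-180.0, -0.0, 175.2]
contact_force: [0.9, -0.2, -3.0]
gripper_width: 0.0097
```

Call:
apply_moves(
  plan=[
    [255,[-0.015,0,0],0],
    [255,[-0.015,0,0],0],
    [255,[-0.015,0,0],0],
    [255,[0,0,0],0],
  ],
)

```text
time_s: 15.02
tcp_pos: [0.6425, 0.0677, 0.201]
eef_rot: [-180.0, -0.0, 175.2]
contact_force: [0.2, -0.3, -3.0]
gripper_width: 0.0096
```

Call:
apply_moves(
  plan=[
    [255,[-0.015,0,0],0],
    [255,[-0.01,0,0],0],
    [255,[0,0,0],0],
  ],
)

```text
time_s: 15.4
tcp_pos: [0.6437, 0.0676, 0.2011]
eef_rot: [-180.0, -0.0, 175.2]
contact_force: [0.6, 0.0, -3.5]
gripper_width: 0.0097
```

Call:
apply_moves(
  plan=[
    [255,[-0.01,0,0],0],
    [255,[-0.01,0,0],0],
    [255,[0,0,0],0],
  ],
)

```text
time_s: 15.78
tcp_pos: [0.6445, 0.0675, 0.201]
eef_rot: [-180.0, -0.0, 175.2]
contact_force: [-0.1, -0.6, -3.1]
gripper_width: 0.0095
```

Call:
apply_moves(
  plan=[
    [255,[-0.01,0,0],0],
    [255,[0,0,0],0],
  ],
)

```text
time_s: 16.02
tcp_pos: [0.6446, 0.0674, 0.2009]
eef_rot: [-180.0, -0.1, 175.2]
contact_force: [-4.1, 0.6, -1.2]
gripper_width: 0.0098
```

The back plate meets the uprights at x = 0.6446 with −4 N. Now I lower it, with a firmer grip.

Call:
apply_moves(
  plan=[
    [255,[0,0,0.02],0],
    [255,[0,0,0.03],0],
    [255,[0,0,0.03],0],
    [255,[0,0,0.02],0],
    [255,[0,0,0],0],
  ],
  squeeze=60,
)

```text
time_s: 16.65
tcp_pos: [0.6446, 0.0673, 0.1957]
eef_rot: [-180.0, -0.1, 175.2]
contact_force: [-5.7, 0.5, -2.0]
gripper_width: 0.0096
```

Call:
apply_moves(
  plan=[
    [255,[0,0,0.02],0],
    [255,[0,0,0.02],0],
    [255,[0,0,0],0],
  ],
)

```text
time_s: 17.02
tcp_pos: [0.6446, 0.0673, 0.195]
eef_rot: [-180.0, -0.0, 175.2]
contact_force: [-8.8, 0.8, 5.4]
gripper_width: 0.0096
```

Call:
apply_moves(
  plan=[
    [255,[0,0,0.02],0],
    [255,[0,0,0.02],0],
    [255,[0,0,0],0],
  ],
)

```text
time_s: 17.4
tcp_pos: [0.6446, 0.0672, 0.1945]
eef_rot: [-180.0, 0.0, 175.2]
contact_force: [-12.6, 1.6, 13.9]
gripper_width: 0.0094
```

The catches engage at TCP z ≈ 0.1955, so home is about 0.1865. I keep pressing gently.

Call:
apply_moves(
  plan=[
    [255,[0,0,0.02],0],
    [255,[0,0,0.02],0],
    [255,[0,0,0],0],
  ],
)

```text
time_s: 17.77
tcp_pos: [0.6447, 0.0672, 0.1942]
eef_rot: [-180.0, 0.1, 175.3]
contact_force: [-16.2, 2.9, 21.8]
gripper_width: 0.0092
```

Call:
apply_moves(
  plan=[
    [255,[0,0,0.02],0],
    [255,[0,0,0.02],0],
    [255,[0,0,0],0],
  ],
)

```text
time_s: 18.15
tcp_pos: [0.6447, 0.0672, 0.1937]
eef_rot: [-180.0, 0.2, 175.3]
contact_force: [-20.2, 2.7, 29.5]
gripper_width: 0.0097
```

Call:
apply_moves(
  plan=[
    [255,[0.02,0,0],0],
    [255,[0.02,0,0],0],
    [255,[0,0,0],0],
  ],
)

```text
time_s: 18.52
tcp_pos: [0.6447, 0.0672, 0.1937]
eef_rot: [180.0, 0.3, 175.3]
contact_force: [-11.8, -0.5, 25.2]
gripper_width: 0.0098
```

```bash
python3 look.py 7; python3 - <<'E'
from plant import viewer
import cv2
c=viewer.capture('side'); cv2.imwrite("pics/side7z.png",cv2.resize(c['frame'][240:390,250:380],None,fx=4.5,fy=4,interpolation=cv2.INTER_CUBIC)[:600])
E
```

```text
[0.64465638 0.06721972 0.19366225] [179.99559509   0.34768973 175.28576133] [-11.83137476  -0.46995856  25.22560313] [0.13259361 4.93147334 0.05668026]
```

View pics/wrist7z.png

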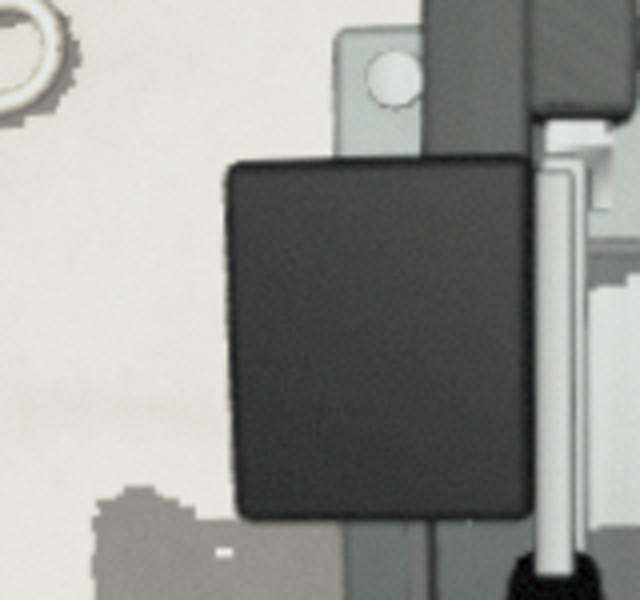

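View pics/side7z.png

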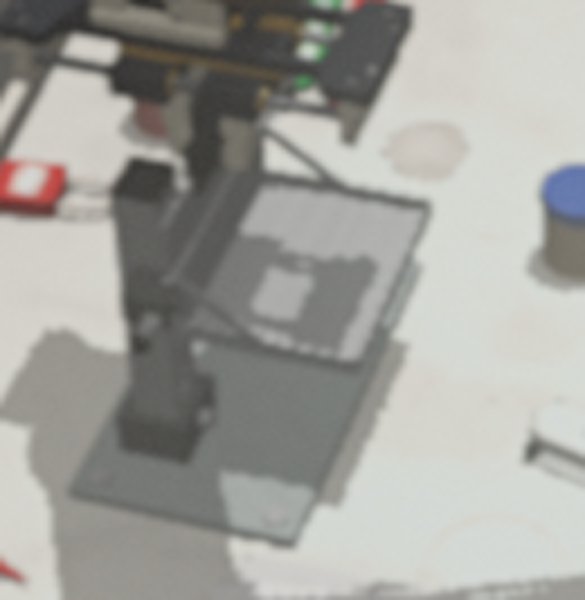

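Both pictures show the plate flush with the uprights and the ear on the right catch bolt (575,165). Easing off in x lowered the force to −12 N. I press on.

Call:
apply_moves(
  plan=[
    [255,[0.01,0,0.02],0],
    [255,[0,0,0.02],0],
    [255,[0,0,0],0],
  ],
)

```text
time_s: 19.0
tcp_pos: [0.6447, 0.0673, 0.1924]
eef_rot: [180.0, 0.4, 175.3]
contact_force: [-11.4, 0.5, 27.3]
gripper_width: 0.0098
```

Call:
apply_moves(
  plan=[
    [255,[0.01,0,0.02],0],
    [255,[0,0,0.02],0],
    [255,[0,0,0],0],
  ],
)

```text
time_s: 19.38
tcp_pos: [0.6446, 0.0674, 0.191]
eef_rot: [180.0, 0.5, 175.3]
contact_force: [-11.2, 0.4, 30.1]
gripper_width: 0.0098
```

Call:
apply_moves(
  plan=[
    [255,[0.01,0,0.02],0],
    [255,[0,0,0.02],0],
    [255,[0,0,0],0],
  ],
)

```text
time_s: 19.75
tcp_pos: [0.6446, 0.0675, 0.1895]
eef_rot: [180.0, 0.5, 175.3]
contact_force: [-10.5, 0.7, 31.7]
gripper_width: 0.0098
```

Call:
apply_moves(
  plan=[
    [255,[0.01,0,0.02],0],
    [255,[0,0,0.02],0],
    [255,[0,0,0],0],
  ],
)

```text
time_s: 20.12
tcp_pos: [0.6435, 0.0681, 0.1834]
eef_rot: [179.9, 0.4, 175.2]
contact_force: [-5.4, 0.9, 12.9]
gripper_width: 0.0097
```

It snapped through: z dropped to 0.1834 and the force fell. I check whether both sides went over.

Call:
apply_moves(
  plan=[
    [255,[0,0,0.01],0],
    [255,[0,0,0.01],0],
    [255,[0,0,0],0],
  ],
)

```text
time_s: 20.5
tcp_pos: [0.6435, 0.0681, 0.1833]
eef_rot: [179.9, 0.4, 175.3]
contact_force: [-7.0, 0.8, 18.5]
gripper_width: 0.0095
```

```bash
python3 look.py 8; python3 - <<'E'
from plant import viewer
import cv2
c=viewer.capture('side'); cv2.imwrite("pics/side8z.png",cv2.resize(c['frame'][240:390,250:380],None,fx=4.5,fy=4,interpolation=cv2.INTER_CUBIC)[:600])
c=viewer.capture('scene'); cv2.imwrite("pics/scene8z.png",cv2.resize(c['frame'][220:350,170:310],None,fx=4.5,fy=4.5,interpolation=cv2.INTER_CUBIC)[:600])
E
```

```text
[0.64351218 0.06807721 0.183322  ] [179.94100372   0.37701584 175.27782917] [-6.98859532  0.75327459 18.47280842] [ 0.56078435  2.66295402 -0.01062732]
```

View pics/wrist8z.png

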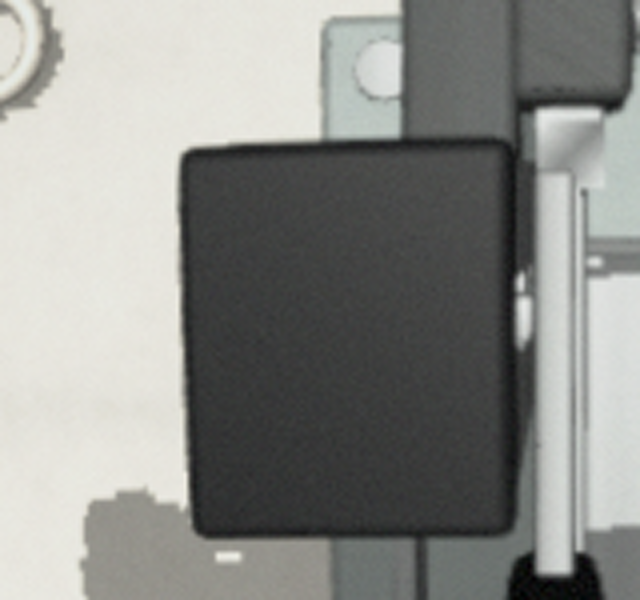

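View pics/side8z.png

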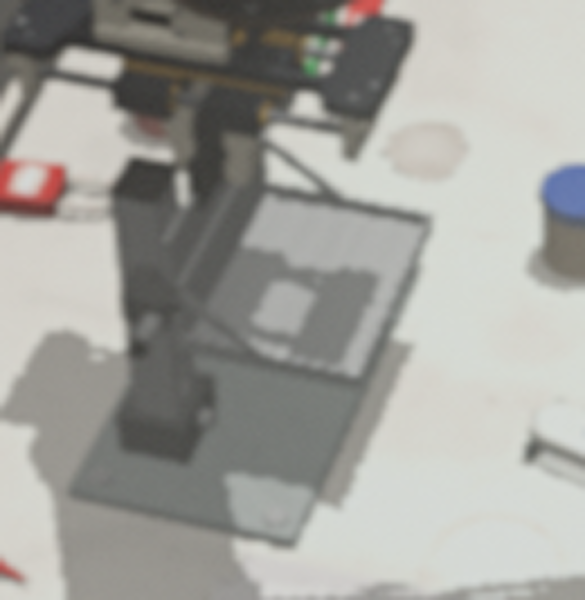

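View pics/scene8z.png

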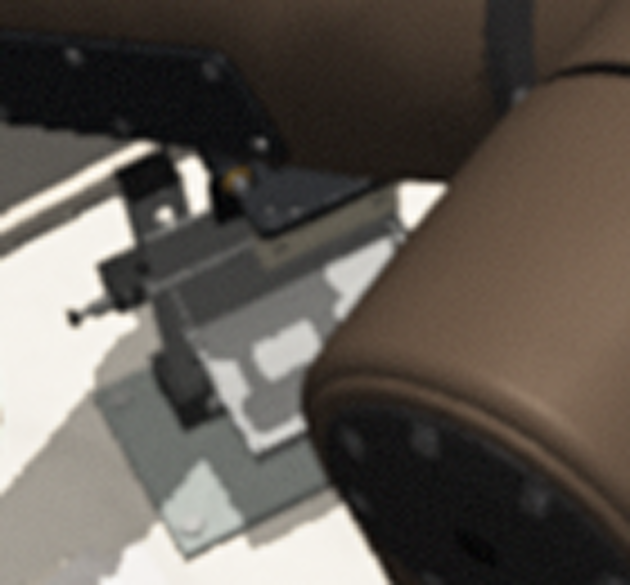

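The right bolt (570,140) now lies over the end of the plate, so that side has snapped. To check the left, I measure the shelf's roll from the tray's front corners in the side view.

```bash
python3 - <<'E'
from h import *
import cv2
im=cv2.imread('pics/side8z.png')
for z,col in [(.0978,(0,0,255)),(.1023,(0,255,0)),(.1068,(255,0,0))]:
  for y in(-.068,.068):
    X=Rz(-4.75)@np.array([-.098,y,0])+[.6440,.0677,z]
    u=(proj('side',X)-[250,240])*[4.5,4]; print(z,y,u.round(0)); cv2.circle(im,tuple(map(int,u)),3,col,-1)
  for y in(-.075,.075):
    X=Rz(-4.75)@np.array([0.000,y,0])+[.6440,.0677,z+.08]
    u=(proj('side',X)-[250,240])*[4.5,4]; cv2.circle(im,tuple(map(int,u)),3,col,-1)
cv2.imwrite('pics/side8o.png',im)
E
```

```text
0.0978 -0.068 [432. 222.]
0.0978 0.068 [357. 384.]
0.1023 -0.068 [432. 217.]
0.1023 0.068 [357. 379.]
0.1068 -0.068 [432. 211.]
0.1068 0.068 [357. 374.]
```

View pics/side8o.png

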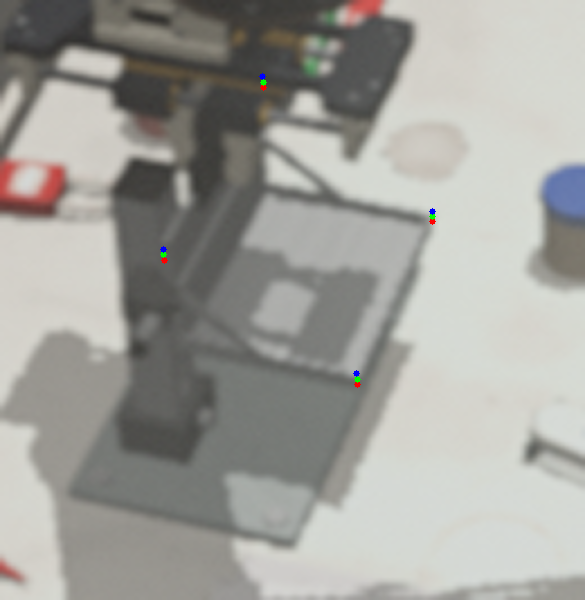

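Both tray corners match the level prediction to within 1 px, so the roll is about 0. I finish with a firm press to about 35 N, then a gentle upward tug as a lock test.

Call:
apply_moves(
  plan=[
    [255,[0,0,0.03],0],
    [255,[0,0,0.03],0],
    [255,[0,0,0],0],
  ],
)

```text
time_s: 21.02
tcp_pos: [0.6436, 0.0681, 0.1831]
eef_rot: [179.9, 0.5, 175.3]
contact_force: [-15.0, 1.9, 34.4]
gripper_width: 0.01
```

Call:
apply_moves(
  plan=[
    [255,[0,0,-0.05],0],
    [255,[0,0,-0.05],0],
    [255,[0,0,-0.04],0],
    [255,[0,0,0],0],
  ],
)

```text
time_s: 21.52
tcp_pos: [0.643, 0.0681, 0.1836]
eef_rot: [180.0, 0.2, 175.2]
contact_force: [4.9, 0.2, 2.1]
gripper_width: 0.0097
```

Call:
apply_moves(
  plan=[
    [255,[0,0,-0.02],0],
    [255,[0,0,-0.02],0],
    [255,[0,0,0],0],
  ],
)

```text
time_s: 21.9
tcp_pos: [0.643, 0.0681, 0.1839]
eef_rot: [180.0, 0.1, 175.2]
contact_force: [10.6, -0.8, -8.4]
gripper_width: 0.0094
```

Call:
apply_moves(
  plan=[
    [255,[-0.02,0,-0.02],0],
    [255,[-0.02,0,-0.02],0],
    [255,[0,0,0],0],
  ],
)

```text
time_s: 22.28
tcp_pos: [0.643, 0.0677, 0.185]
eef_rot: [-180.0, -0.1, 175.2]
contact_force: [6.0, -1.2, -11.5]
gripper_width: 0.0099
```

```bash
python3 look.py 9
```

```text
[0.64301176 0.06773993 0.18496612] [-1.79986893e+02 -1.09104023e-01  1.75181485e+02] [  5.96400976  -1.23353902 -11.46095096] [-0.01317172 -2.44715441  0.16221482]
```

Call:
apply_moves(
  plan=[
    [255,[-0.02,0,-0.02],0],
    [255,[-0.01,0,-0.02],0],
    [255,[0,0,0],0],
  ],
)

```text
time_s: 22.7
tcp_pos: [0.6431, 0.0677, 0.1851]
eef_rot: [-180.0, -0.3, 175.2]
contact_force: [5.0, 0.6, -19.5]
gripper_width: 0.0096
```

```bash
python3 -c "
from plant import get_state
s=get_state(); print(s['contact_force'],s['moment'],s['tcp_pos'],s['eef_rot'])"
```

```text
[  5.00549334   0.61723977 -19.47577599] [ 0.24851412 -2.40475605  0.19295632] [0.64309029 0.06766099 0.1851241 ] [-179.96958638   -0.30629014  175.1564842 ]
```

Both sides hold: with 16 N of upward pull there was only 0.15 mm of motion and almost no roll moment. I unload and seat the shelf.

Call:
apply_moves(
  plan=[
    [255,[-0.01,0,0.05],0],
    [255,[-0.01,0,0.05],0],
    [255,[0,0,0.02],0],
    [255,[0,0,0],0],
  ],
)

```text
time_s: 23.2
tcp_pos: [0.6446, 0.0671, 0.1836]
eef_rot: [-180.0, -0.1, 175.2]
contact_force: [-6.0, 0.5, -0.3]
gripper_width: 0.0098
```

Call:
apply_moves(
  plan=[
    [255,[0.015,0,0],0],
    [180,[0,0,0],0],
    [120,[0,0,0],0],
    [120,[0,0,0],0],
    [120,[0,0,0],0],
    [120,[0,0,0],0],
  ],
)

```text
time_s: 23.95
tcp_pos: [0.645, 0.0675, 0.1831]
eef_rot: [-180.0, 0.0, 175.2]
contact_force: [0.4, 0.9, 0.4]
gripper_width: 0.0456
```

```bash
python3 look.py 10; python3 - <<'E'
from plant import viewer
import cv2
c=viewer.capture('wrist'); cv2.imwrite("pics/wrist10.png",c['frame'])
E
```

```text
[0.64499316 0.06749563 0.18307986] [-1.79999249e+02  4.37493374e-03  1.75211446e+02] [0.35448789 0.85601115 0.43214464] [0.04721007 0.09470393 0.03744567]
```

View pics/wrist10.png

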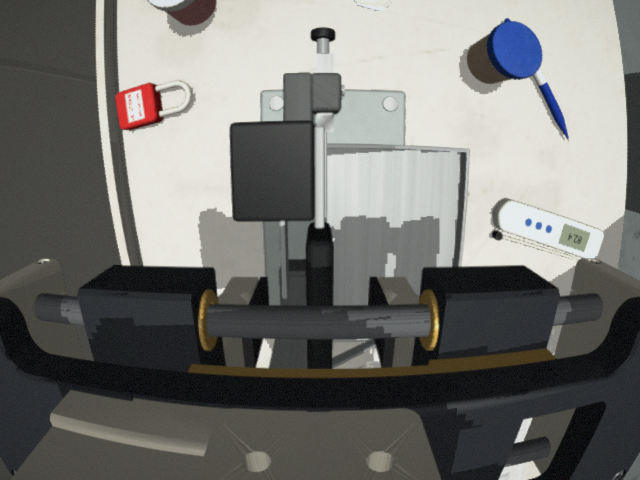

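The wrist picture shows the fingers open and clear on both sides of the bar (320,250), and the shelf still in place. I retract straight up.

Call:
apply_moves(
  plan=[
    [120,[0,0,-0.1],0],
    [120,[0,0,-0.3],0],
    [120,[0,0,-0.5],0],
    [120,[0,0,-0.7],0],
    [120,[0,0,-0.7],0],
    [120,[0,0,-0.5],0],
    [120,[0.8,-0.8,0],0],
    [120,[0.8,-0.8,0],0],
    [120,[0.8,-0.8,0],0],
    [120,[0,-0.8,0],0],
    [120,[0,0,0],0],
    [120,[0,0,0],0],
  ],
)

```text
time_s: 25.55
tcp_pos: [0.5122, -0.0819, 0.324]
eef_rot: [180.0, 0.1, 175.2]
contact_force: [-0.1, -0.2, 0.3]
gripper_width: 0.0466
```

```bash
python3 - <<'E'
from plant import viewer,get_state
import cv2,pickle
s=get_state(); print(s['tcp_pos'],s['contact_force'])
c=viewer.capture('wrist'); pickle.dump((s,c),open('w11.pkl','wb')); cv2.imwrite("pics/wrist11.png",c['frame'])
c=viewer.capture('side'); cv2.imwrite("pics/side11.png",c['frame']); cv2.imwrite("pics/side11z.png",cv2.resize(c['frame'][240:390,250:380],None,fx=4.5,fy=4,interpolation=cv2.INTER_CUBIC)[:600])
c=viewer.capture('scene'); cv2.imwrite("pics/scene11z.png",cv2.resize(c['frame'][210:350,170:310],None,fx=4.2,fy=4.2,interpolation=cv2.INTER_CUBIC)[:600])
E
```

```text
[ 0.51216857 -0.08194755  0.3239521 ] [-0.13052703 -0.2399523   0.33124166]
```

View pics/wrist11.png

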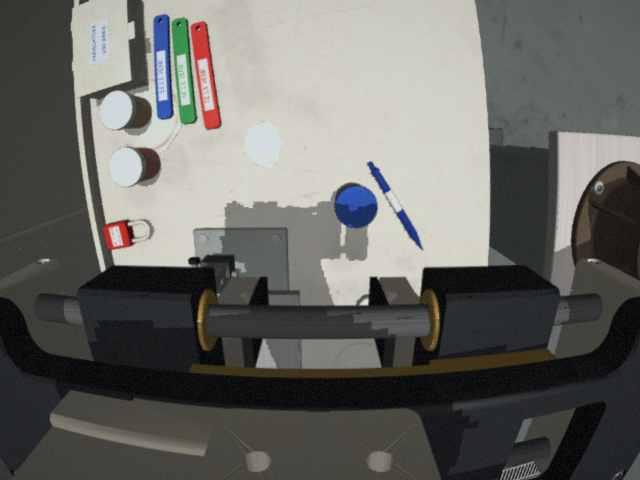

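View pics/side11z.png

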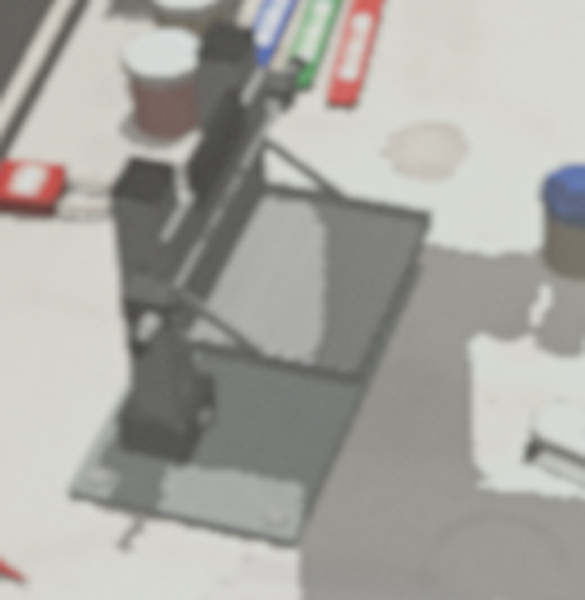

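View pics/scene11z.png

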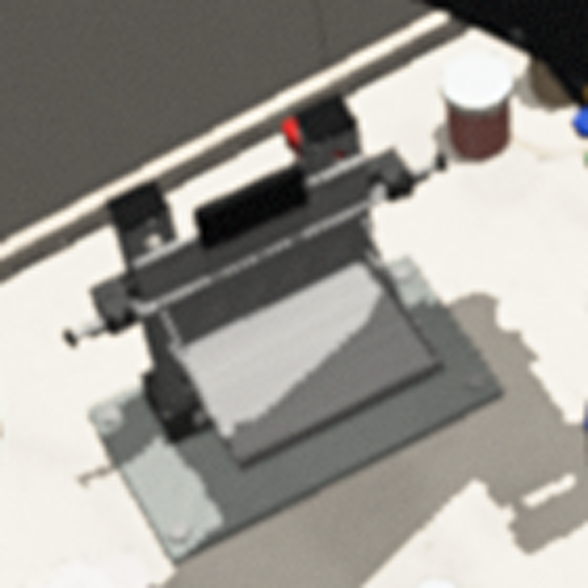

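The shelf hangs level, seated on both uprights, and the pots have not moved. One more close look, at the left catch.

Call:
apply_moves(
  plan=[
    [120,[-0.1,0.4,0],0],
    [120,[-0.15,0.7,0],0],
    [120,[-0.15,0.8,0],0],
    [120,[-0.15,0.8,0],0],
    [120,[-0.15,0.8,0],0],
    [120,[-0.15,0.8,0],0],
    [120,[-0.15,0.8,0],0],
    [120,[-0.15,0.7,0],0],
    [120,[-0.1,0.37,0],0],
    [120,[0,0,0],0],
    [120,[0,0,0],0],
  ],
)

```text
time_s: 27.08
tcp_pos: [0.5998, 0.2202, 0.323]
eef_rot: [-180.0, -0.0, 175.2]
contact_force: [-0.4, 0.0, 0.6]
gripper_width: 0.0463
```

```bash
python3 - <<'E'
from plant import viewer,get_state
import cv2
s=get_state(); print(s['tcp_pos'],s['contact_force'])
c=viewer.capture('wrist'); cv2.imwrite("pics/wrist12.png",c['frame'])
cv2.imwrite("pics/wrist12z.png",cv2.resize(c['frame'][80:270,180:420],None,fx=3.1,fy=3.1,interpolation=cv2.INTER_CUBIC))
E
```

```text
[0.59981838 0.22018413 0.32299378] [-0.35923545  0.04031739  0.6130116 ]
```

View pics/wrist12z.png

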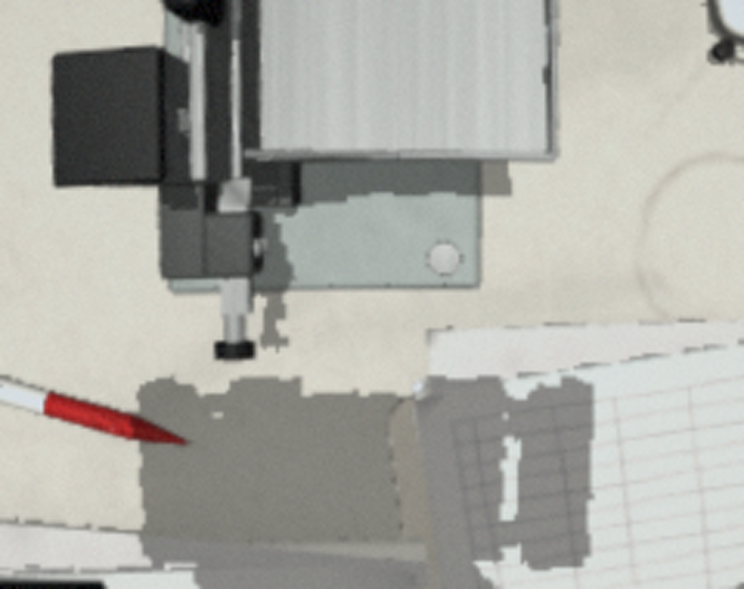

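The left bolt at (235,192) is out over the plate's edge, with no ear visible above it, so that side is locked too. I hand in.

```bash
python3 -c "
from plant import close_job
print(close_job())"
```

```text
the job is handed in; nothing more can be done
None
```

I clipped the grey steel shelf onto the bench rack, with both spring catches snapped over its ears, then let go and handed the job in at about 27 s. The hand-in gave no verdict.

- **Slots:** The first gentle try touched the upright faces at 6 N. About 4 mm lower, the claws slid in with almost no force. I pushed the shelf back until the back plate met the uprights, at about 4 N.
- **Catches:** I pressed down at up to about 35 N between shelf and rack, until the shelf dropped about 6 mm and the force fell off. A later seating press reached about 38 N down and 15 N sideways, well under the 75 N limit.
- **Lock test:** With the shelf seated, an upward pull of about 16 N moved it only 0.15 mm, with almost no roll. That means both catches hold.
- **Last pictures:** Both bolts were out over the edges of the plate. The shelf hung level and stayed in place after release, and nothing was touching it. All three pots were standing where they began, and I did not touch the blue look-alike.

**Disagreement:** The height h was never pinned down. The wrist camera gave 0 to 2 mm, the scene camera about 6 mm, the depth at which the catches began to resist about 3.5 mm, and the seated height about 0.5 mm. I relied on feel for the fit.

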